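# Lean the canvas back on the table easel and bring the top holder down on it

## Task

The small canvas has been stood bolt upright on the ledge of the table easel, clear of the uprights. Pushing only, tip it back and push its foot home so that it lies flat and square against the easel's uprights, then push the dark top holder down the mast until it sits on the canvas's top edge. Push gently with the fingertips, never pinching the canvas or the holder, do not lift the canvas off the ledge, leave the things on the table where they are, and finish clear of everything.

Things in the scene. Friction and masses are not known exactly. Their poses are not given: they have to be found in the camera images.
- easel: Pale wooden table easel, fixed; 320 mm deep, 300 wide, 310 high. Origin on the table, below the line where ledge and uprights meet, mid-width. Painter's side looks along its -x; y along the ledge; z up. Front faces of two side uprights (30 mm wide, 75 mm either side, 195 mm long) and centre mast (40 mm wide, 275 long) form one plane, rising from the back of the ledge, leaning 0.28 rad from vertical to +x.
- ledge_back (a point): Back of the ledge's top, mid-width: 50 mm above the easel's origin, axes as the easel. Here the plane of the uprights starts. The ledge is level, 300 mm wide, and runs from here to x = -68 mm; then a lip 8 mm thick (x = -68 to -76 mm) stands 7 mm above it. When the canvas is home its lower back edge is on the y line through this point.
- canvas: Loose stretched canvas, still life on the front, 240 wide, 180 high, 20 mm thick, 0.2 to 0.5 kg. Origin mid-underside; z up the canvas, y along its width; painted front at x = -10 mm, back at +10. Starts upright on the ledge, up to 0.1 rad askew, back 14 to 28 mm clear of the uprights' foot. Pushed high on the front it tips about its lower back edge and past 6 degrees falls back on the mast.
- canvas_foot (a point): Middle of the canvas's underside (its origin), axes as the canvas; 50 mm above the table at the start. Tipping leaves the foot where it was on the ledge; once the canvas leans, a push of a few newtons low on its front slides the foot back along the ledge. Home: back flat on the uprights, leaning 0.28 rad.
- canvas_top (a point): Middle of the canvas's top edge, 180 mm up its z axis from the foot. Axes as the canvas.
- holder (a joint): Top holder, a dark wooden block sliding on the centre mast; stays where left (about 4 N friction). Value in m, 0 at the top of its slide, growing as it is pushed down; starts at 0 to 0.035, sits on the home canvas at 0.065 (end of slide 0.09). Block 90 mm wide, 24 high along the mast, 40 out from the mast's face; a front lip 10 mm thick hangs 9 mm below its underside and comes down in front of the canvas.
- holder_underside (a point): Point on the holder's underside that meets the canvas's top edge: mid-width, 12 mm out from the mast's front face. Moves with the holder. Axes: z up along the leaning mast, y along the width (as the easel's y), x square to the mast, pointing to the back of the easel.
- holder_top (a point): Middle of the holder's flat top face (40 by 90 mm, square to the mast), 20 mm out from the mast's front face: the place to push it down. Moves with the holder. Axes as holder_underside. The mast goes on behind it, to 275 mm from the ledge along the slope.
- brush_pot: Bystander: white ceramic pot, 80 mm across and 110 mm high, with four brushes standing in it up to about 240 mm. Origin at the middle of its underside.
- medium_bottle: Bystander: amber glass bottle with black cap, 56 mm across, 120 mm high. Origin at the middle of its underside.
- paint_tube: Bystander: aluminium paint tube with a blue band lying on the table, 115 mm long along its x axis, 36 mm wide, 22 mm high. Origin at the middle of its underside.

How it is judged:
By the outcome, as a careful person would: the job done as asked, in the order asked, and still so for the second after the job is handed in, with the robot touching nothing.
It also fails if it takes over 51 s, if anything falls off the work surface, if the arm or the gripper's body presses on something with over 40 N, if the wrist force passes 120 N, or if a joint passes its speed limit or range.

## Robot

A 6-joint arm with a two-finger parallel gripper is mounted at the origin on the work surface. World frame = base frame: x ahead of the robot, y to its left, z up, the work surface at z = 0. Lengths are in mm, angles in rad, forces in N, time in s.
With the tool pointing down it reaches from about 325 to 925 mm from the base axis. Payload 3.1 kg.
Tool frame: the origin (TCP) lies on the front face of the gripper's body, between the roots of the fingers; the fingertips stand 73 mm ahead of it and the grasp point (between the pads) lies 54 mm ahead of it; z points along the fingers, y is the direction in which the jaws open and shut (so a half turn about z gives the same grasp; the last joint's range is limited). The gripper opens to 85 mm and grips with 20 to 120 N. Pads are 22 mm wide; open, the fingers measure 114 mm over their backs; the gripper's body (76 mm by 85 mm) begins 54 mm behind the grasp point. The pads swing forward as they close: fully open they stand 13 mm farther back than shut.
Start: joints at [1.129, 0.217, 1.613, -0, 1.311, -0.112], TCP at [202.391, 591.336, 303.9] pointing down, gripper open.
Joint ranges: [-2.75, 2.75], [-0.78, 2.1], [0.31, 2.55], [-1.13, 4.27], [0.13, 2.63], [-2.58, 2.58]. Speed limits (rad/s): [2.79, 2.79, 3.14, 3.14, 3.14, 3.14].

## Interface

Orientations are given as a unit quaternion [x, y, z, w].
In Python, from bench import env gives the robot as it stands.
- The arm moves only by the tool servo_tool, never from a script. Its arguments are lists of equal length, an entry for each row: "xyz": the shift along the tool's x, y, z in mm, a list of three; "angular": the turn, a rotation vector about the tool's x, y, z in rad, a list of three. In form: {"xyz": [[dx, dy, dz], ...], "angular": [[rx, ry, rz], ...]}. A call has 1 to 12 rows; each row shifts and turns the commanded pose from where the row before left it, along the tool's axes as they then stand; what a row does not reach is not made up. A row lasts 1/12 s, in which the tool goes at most 41.7 mm and 7.16 degrees, less where a joint would pass 70% of its speed; a pose out of reach is approached as far as the arm can. A call with a gripper value outside its range is refused whole. "grip" is the closure, from -1 (fully open) to 1 (shut), so that 0 is half open, set as the call begins (left out, the last holds). The fingers move at their own pace and stop on an object; the grip force is fixed at half the most. Time passes only in rows, so rows that do not move let the fingers close. It gives the time, the measured TCP pose, the force and the opening at its end, in the units of the state.
- env.read_state(): the state, without advancing time (a new reading comes with each control period).
- env.capture(name): name is "side" or "top"; returns a dict with "pixels" (480x640x3 uint8, red, green, blue), "fx", "fy", "cx", "cy" (pixels), "extrinsics" (4x4, takes a point from camera to world coordinates). Camera axes: x right, y down, z forward; pixel columns grow to the right and rows downward; lengths in mm; the calibration is good to about 2 mm. A picture is of the moment at which its call begins. There is no depth.
- env.sign_off(): hands the job in, once; it reports no verdict.
The state is a dict: "clock": time; "joint_pos": joint angles; "joint_vel": joint speeds; "joint_efforts": joint torques, N m; "tcp_pos": TCP position; "eef_rot": TCP orientation; "ft_force": force on the tool from outside, world axes, zero at the start; "torque": the same for the moment, N m; "opening": opening from 0.0 (shut) to 1.0 (fully open).
Only numpy, scipy, OpenCV 4.12 (cv2) and the standard library are available. Lean on these libraries where they do the work, as an engineer would, in place of code of your own. Each camera call takes 0.05 s, during which the arm holds its last target. There are 200 camera calls.

## Working session

There is one attempt and no reset: what is moved stays moved. The work goes in short steps, Python scripts to look and compute and a tool call to move; the robot and the scene stay as the last step left them, time stands still between calls to the robot, and variables do not carry over. Pictures are saved under pics/ and viewed, on a budget of 10 in all, crops included, one or two more only if the job needs it, and the job is handed in when it is done.

Besides the shell and the picture viewer there is one more tool, called after ">>>" as name(argument=value, ...) on one line, values as JSON. servo_tool: Moves the arm, as the interface text tells. Its arguments: {"type":"object","properties":{"xyz":{"type":"array","items":{"type":"array","items":{"type":"number"}}},"angular":{"type":"array","items":{"type":"array","items":{"type":"number"}}},"grip":{"type":"number"}},"required":["xyz","angular"]}

```bash
mkdir -p pics; ls; python3 - <<'E'
from bench import env
import cv2,numpy as np
for n in("side","top"):
    c=env.capture(n); cv2.imwrite(f"pics/{n}0.png",c["pixels"][:,:,::-1]); print(n,c["fx"],c["fy"],c["cx"],c["cy"]); print(np.round(c["extrinsics"],4).tolist())
print(env.read_state())
E
```

```text
pics
side 590.8988880687385 590.8988880687385 317.4200359658431 245.56767399919036
[[0.7144, -0.3766, 0.5898, 18.9325], [-0.6997, -0.3745, 0.6084, -576.2776], [-0.0082, -0.8473, -0.5311, 731.0153], [0.0, 0.0, 0.0, 1.0]]
top 481.3504646975166 481.3504646975166 314.10764911378106 238.51881952125152
[[0.0066, -0.9858, 0.1679, 479.7183], [-0.9993, -0.0002, 0.0382, 35.9701], [-0.0376, -0.168, -0.9851, 1000.0318], [0.0, 0.0, 0.0, 1.0]]
{'clock': 0.1, 'joint_pos': array([ 1.12878779e+00,  2.17695357e-01,  1.61479859e+00,  8.05072248e-06,
        1.31128755e+00, -1.12218544e-01]), 'joint_vel': array([-0.00051799, -0.00194446, -0.00228692,  0.00117898,  0.0024021 ,
       -0.00286873]), 'joint_efforts': array([-9.72843518e-04, -3.98080945e+01, -3.04970062e+01, -1.34946322e-04,
        4.30890897e-03,  1.18469859e-05]), 'tcp_pos': array([202.14028938, 590.7932611 , 302.67533508]), 'eef_rot': array([ 1.64149679e-01,  9.86434836e-01, -1.05160350e-03, -3.03153169e-04]), 'ft_force': array([ 0.15472859, -0.36976249, -0.20449896]), 'torque': array([-0.00503338,  0.01619782, -0.00673407]), 'opening': 0.999864334063194}
```

View pics/side0.png

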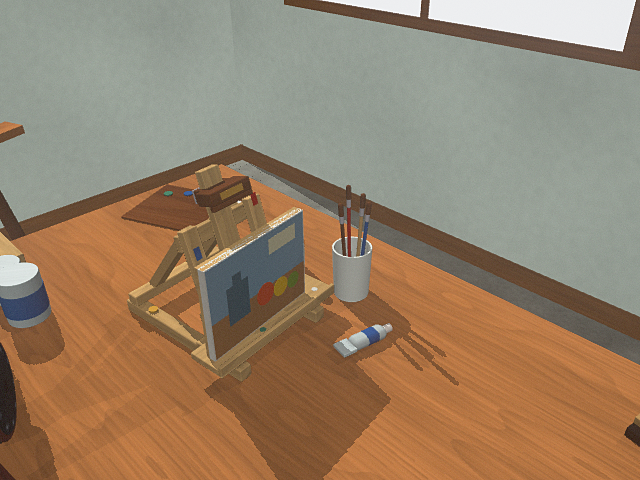

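View pics/top0.png

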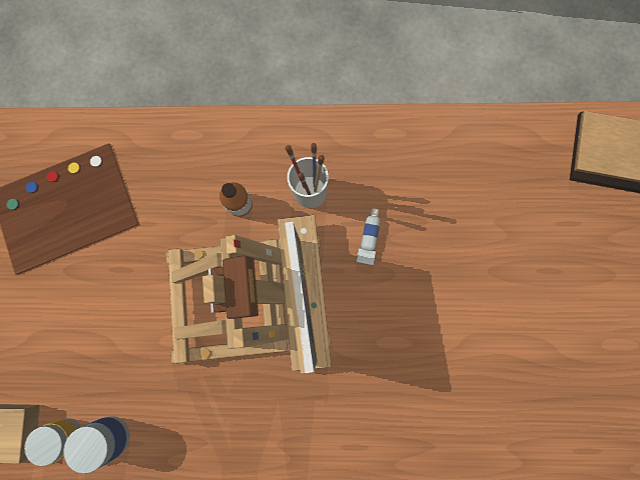

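The side view shows the canvas from (203,268) to (303,210), with the holder near (225,192), the pot at (352,270) and the tube at (362,340). In the top view the canvas's top edge runs (290,222)–(308,372), with the holder at (240,285). The painter's side faces world -y. Next I'll enlarge both to pick corners.

```bash
python3 - <<'E'
import cv2
t=cv2.imread("pics/top0.png")[205:385,160:340]; s=cv2.imread("pics/side0.png")[160:385,120:345]
def grid(im,x0,y0,k):
    im=cv2.resize(im,None,fx=k,fy=k,interpolation=cv2.INTER_CUBIC)
    for v in range(0,2000,20):
        X=int((v-x0)*k);Y=int((v-y0)*k)
        if 0<=X<im.shape[1]: cv2.line(im,(X,0),(X,6),(0,0,255),1);cv2.putText(im,str(v),(X,18),0,.35,(0,0,255),1)
        if 0<=Y<im.shape[0]: cv2.line(im,(0,Y),(6,Y),(0,0,255),1);cv2.putText(im,str(v),(8,Y+4),0,.35,(0,0,255),1)
    return im
cv2.imwrite("pics/t1.png",grid(t,160,205,3.33)); cv2.imwrite("pics/s1.png",grid(s,120,160,2.66))
E
```

```text
(no output)
```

View pics/t1.png

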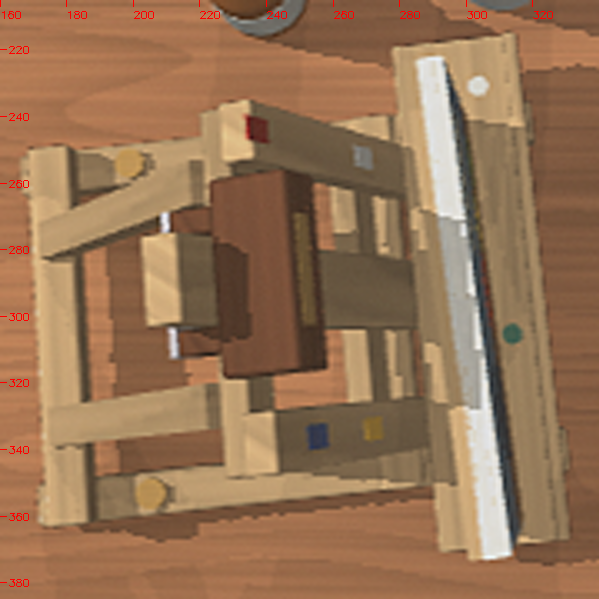

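View pics/s1.png

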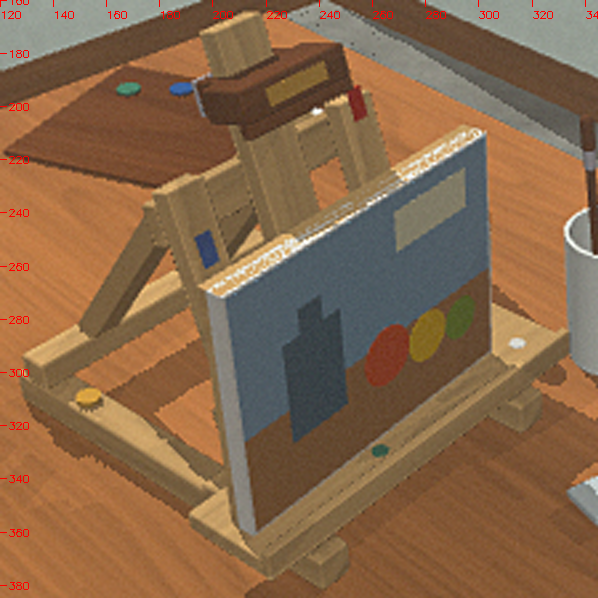

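The crops give clear corners: the lip, the mast top, the upright tops, the holder's front face and the canvas's front-face corners. I'll fit the easel, canvas and holder jointly.

```bash
cat > h.py <<'E'
import numpy as np
from scipy.optimize import least_squares
from scipy.spatial.transform import Rotation as R
Kt=dict(f=481.35,c=(314.108,238.519),E=np.array([[0.0066,-0.9858,0.1679,479.7183],[-0.9993,-0.0002,0.0382,35.9701],[-0.0376,-0.168,-0.9851,1000.0318]]))
Ks=dict(f=590.899,c=(317.42,245.568),E=np.array([[0.7144,-0.3766,0.5898,18.9325],[-0.6997,-0.3745,0.6084,-576.2776],[-0.0082,-0.8473,-0.5311,731.0153]]))
def proj(K,P):
    q=K['E'][:,:3].T@(np.asarray(P)-K['E'][:,3]); return K['f']*q[:2]/q[2]+np.array(K['c'])
L=.28
def sl(n,y,s): # n mm out from face, s up the slope from ledge back -> easel frame
    return np.array([s*np.sin(L)-n*np.cos(L),y,50+s*np.cos(L)+n*np.sin(L)])
def W(p,P): x,y,a=p; P=np.asarray(P,float); c,s=np.cos(a),np.sin(a); return np.array([x+c*P[0]-s*P[1],y+s*P[0]+c*P[1],P[2]])
E
cat > fit.py <<'E'
from h import *
T=lambda X,Y:(Kt,(160+X/3.33,205+Y/3.33)); S=lambda X,Y:(Ks,(120+X/2.66,160+Y/2.66))
e=[(T(517,33),(-76,-150,57)),(T(568,537),(-76,150,57)),(S(272,557),(-76,150,57)),(S(568,332),(-76,-150,57)),
 (T(178,236),sl(0,-20,275)),(T(186,323),sl(0,20,275)),(T(277,413),sl(0,60,195)),(T(279,472),sl(0,90,195)),(T(246,101),sl(0,-90,195)),(T(252,160),sl(0,-60,195))]
h=[(T(286,168),-45,24),(T(300,370),45,24),(T(327,368),45,-9),(S(236,87),45,24),(S(340,43),-45,24),(S(354,98),-45,-9),(S(250,138),45,-9)]
c=[(T(441,58),-120,180),(T(513,555),120,180),(S(484,136),-120,180),(S(220,297),120,180),(S(254,536),120,0),(S(490,352),-120,0)]
def res(q):
    r=[proj(m[0],W(q[:3],P))-m[1] for m,P in e]
    r+=[proj(m[0],W(q[:3],sl(40,y,245-q[6]+d)))-m[1] for m,y,d in h]
    r+=[proj(m[0],W(q[3:6],(-10,y,50+z)))-m[1] for m,y,z in c]
    return np.concatenate(r)
f=least_squares(res,[480,90,1.6,480,70,1.6,20],x_scale=[10,10,.1,10,10,.1,10],loss='soft_l1')
print(np.round(f.x,3)); print(np.round(res(f.x).reshape(-1,2),1).tolist())
p=f.x; a=p[2]; d=p[3:5]-p[:2]; ex=np.array([np.cos(a),np.sin(a)]); ey=np.array([-ex[1],ex[0]])
print("foot in easel",d@ex,d@ey,"askew",p[5]-a,"gap",-(d@ex)-10)
E
python3 fit.py
```

```text
[532.972 130.248   1.688 518.662  92.9     1.723  21.717]
[[-0.8, -1.1], [1.2, 0.7], [-2.1, 0.6], [0.2, -0.6], [-0.6, -1.4], [-0.9, 0.4], [-0.6, -0.9], [0.4, 0.9], [0.9, -0.7], [0.6, -0.2], [-0.9, -0.2], [0.2, 0.4], [1.6, 0.5], [-0.3, 1.2], [0.1, -1.2], [-0.1, -3.8], [0.3, 1.1], [0.1, -0.7], [-0.2, -0.1], [0.1, -1.0], [0.1, 0.9], [-0.6, 0.7], [-0.1, -0.2]]
foot in easel -35.42684159160171 18.562002581543172 askew 0.03586703051337681 gap 25.426841591601708
```

```bash
cat >> h.py <<'E'
EZ=(532.972,130.248,1.688)
def easel(P): x,y,a=EZ; d=np.array(P[:2])-[x,y]; c,s=np.cos(a),np.sin(a); return np.round([c*d[0]+s*d[1],-s*d[0]+c*d[1],P[2]],1)
def ray(K,px,z):
    d=K['E'][:,:3]@np.array([(px[0]-K['c'][0])/K['f'],(px[1]-K['c'][1])/K['f'],1]); o=K['E'][:,3]; return o+d*(z-o[2])/d[2]
def orient(t): # tool x fwd into easel, y=-easel y, z down tipped forward by t
    a=EZ[2]; ex=np.array([np.cos(a),np.sin(a),0]); ey=np.array([-ex[1],ex[0],0]); u=np.array([0,0,1.])
    return R.from_matrix(np.c_[np.cos(t)*ex+np.sin(t)*u,-ey,np.sin(t)*ex-np.cos(t)*u])
def rows(p0,r0,p1,r1,n):
    w=(r0.inv()*r1).as_rotvec()/n; A=sum((r0*R.from_rotvec(w*k)).as_matrix() for k in range(n))
    return np.round(np.linalg.solve(A,np.array(p1)-p0),1),np.round(w,4)
def plan(pe,t,n,dy=0): # target in easel coords of TCP
    from bench import env
    s=env.read_state(); r0=R.from_quat(s['eef_rot'])
    print("now easel",easel(s['tcp_pos']),"F",np.round(s['ft_force'],1)); return rows(s['tcp_pos'],r0,W(EZ,pe),orient(t),n)
E
python3 - <<'E'
from h import *
print("tube",easel(ray(Kt,(369,237),11)),"pot",easel(ray(Kt,(308,182),110)),"bottle",easel(ray(Kt,(229,190),120)))
s=dict(tcp_pos=np.array([202.4,591.3,440]),q=[.16415,.98643,-.001,-.0003])
for n in(20,24):print(rows(s['tcp_pos'],R.from_quat(s['q']),W(EZ,(-130,18,440)),orient(0),n), W(EZ,(-130,18,440)))
E
```

```text
tube [-182.7  -97.8   11. ] pot [ -71.4 -201.3  110. ] bottle [  79.5 -201.   120. ]
(array([-35. ,  -7.1,   0. ]), array([-0.0001,  0.    ,  0.0562])) [530.29710716  -0.96497553 440.        ]
(array([-29.2,  -5.8,   0. ]), array([-0.0001,  0.    ,  0.0468])) [530.29710716  -0.96497553 440.        ]
```

>>> servo_tool(xyz=[[0, 0, -28], [0, 0, -28], [0, 0, -28], [0, 0, -28], [0, 0, -28]], angular=[[0, 0, 0], [0, 0, 0], [0, 0, 0], [0, 0, 0], [0, 0, 0]])

```text
clock: 0.52
tcp_pos: [202.2, 591.0, 444.4]
eef_rot: [0.164, 0.986, -0.001, -0.0]
ft_force: [0.7, 0.8, -0.6]
opening: 1.001
```

>>> servo_tool(xyz=[[-29.2, -5.8, 0], [-29.2, -5.8, 0], [-29.2, -5.8, 0], [-29.2, -5.8, 0], [-29.2, -5.8, 0], [-29.2, -5.8, 0], [-29.2, -5.8, 0], [-29.2, -5.8, 0], [-29.2, -5.8, 0], [-29.2, -5.8, 0], [-29.2, -5.8, 0], [-29.2, -5.8, 0]], angular=[[0, 0, 0.047], [0, 0, 0.047], [0, 0, 0.047], [0, 0, 0.047], [0, 0, 0.047], [0, 0, 0.047], [0, 0, 0.047], [0, 0, 0.047], [0, 0, 0.047], [0, 0, 0.047], [0, 0, 0.047], [0, 0, 0.047]])

```text
clock: 1.52
tcp_pos: [452.5, 340.9, 443.1]
eef_rot: [0.433, 0.901, -0.0, -0.0]
ft_force: [1.5, -0.5, -0.5]
opening: 1.005
```

>>> servo_tool(xyz=[[-29.2, -5.8, 0], [-29.2, -5.8, 0], [-29.2, -5.8, 0], [-29.2, -5.8, 0], [-29.2, -5.8, 0], [-29.2, -5.8, 0], [-29.2, -5.8, 0], [-29.2, -5.8, 0], [-29.2, -5.8, 0], [-29.2, -5.8, 0], [-29.2, -5.8, 0], [-29.2, -5.8, 0]], angular=[[0, 0, 0.047], [0, 0, 0.047], [0, 0, 0.047], [0, 0, 0.047], [0, 0, 0.047], [0, 0, 0.047], [0, 0, 0.047], [0, 0, 0.047], [0, 0, 0.047], [0, 0, 0.047], [0, 0, 0.047], [0, 0, 0.047]])

```text
clock: 2.52
tcp_pos: [529.5, -3.0, 443.2]
eef_rot: [0.667, 0.745, -0.0, -0.0]
ft_force: [0.4, 0.1, -0.8]
opening: 1.0
```

```bash
python3 - <<'E'
from h import *
from bench import env
print(plan((-135,18,400),.5,8),env.read_state()['joint_pos'].round(2))
E
```

```text
now easel [-131.9   19.1  443.2] F [ 0.4  0.1 -0.8]
(array([-1.6,  0.1,  5.2]), array([ 0.0001,  0.0625, -0.0008])) [-0.14 -0.07  1.66  0.    1.55 -0.25]
```

>>> servo_tool(xyz=[[-1.6, 0, 5.2], [-1.6, 0, 5.2], [-1.6, 0, 5.2], [-1.6, 0, 5.2], [-1.6, 0, 5.2], [-1.6, 0, 5.2], [-1.6, 0, 5.2], [-1.6, 0, 5.2], [0, 0, 0]], angular=[[0, 0.0625, 0], [0, 0.0625, 0], [0, 0.0625, 0], [0, 0.0625, 0], [0, 0.0625, 0], [0, 0.0625, 0], [0, 0.0625, 0], [0, 0.0625, 0], [0, 0, 0]])

```text
clock: 3.27
tcp_pos: [529.3, -5.9, 397.8]
eef_rot: [0.646, 0.721, 0.164, -0.187]
ft_force: [0.1, -0.2, -0.1]
opening: 0.999
```

```bash
python3 - <<'E'
from h import *
from bench import env
print(plan((-120,18,262),.5,8),env.read_state()['joint_pos'].round(2),R.from_quat(env.read_state()['eef_rot']).as_matrix().round(3), orient(.5).as_matrix().round(3))
E
```

```text
now easel [-134.8   19.6  397.8] F [ 0.1 -0.2 -0.1]
(array([-6.5,  0.2, 15.8]), array([-0.0002, -0.0004, -0.001 ])) [-0.34  0.02  1.71  0.45  1.64 -0.47] [[-0.094  0.994 -0.058]
 [ 0.871  0.111  0.478]
 [ 0.482 -0.005 -0.876]] [[-0.103  0.993 -0.056]
 [ 0.872  0.117  0.476]
 [ 0.479  0.    -0.878]]
```

>>> servo_tool(xyz=[[-6.5, 0, 15.8], [-6.5, 0, 15.8], [-6.5, 0, 15.8], [-6.5, 0, 15.8], [-6.5, 0, 15.8], [-6.5, 0, 15.8], [-6.5, 0, 15.8], [-6.5, 0, 15.8], [0, 0, 0]], angular=[[0, 0, -0.001], [0, 0, -0.001], [0, 0, -0.001], [0, 0, -0.001], [0, 0, -0.001], [0, 0, -0.001], [0, 0, -0.001], [0, 0, -0.001], [0, 0, 0]])

```text
clock: 4.02
tcp_pos: [526.4, 10.8, 261.5]
eef_rot: [0.643, 0.725, 0.163, -0.186]
ft_force: [-0.9, -0.3, -0.2]
opening: 1.003
```

```bash
python3 - <<'E'
from h import *
from bench import env
import cv2
print(plan((-100,18,262),.5,5))
c=env.capture("side"); cv2.imwrite("pics/s2.png",cv2.resize(c["pixels"][130:400,100:460,::-1],None,fx=2,fy=2))
E
```

```text
now easel [-117.9   20.5  261.5] F [-0.9 -0.3 -0.2]
(array([3.2, 0.5, 1.6]), array([-0.0009, -0.0002,  0.0004]))
```

View pics/s2.png

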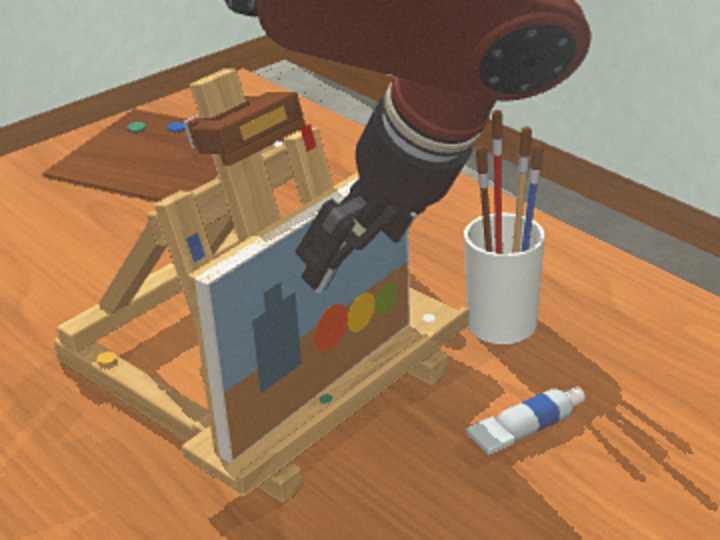

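The tool is in front of the canvas, its fingertips near (320,285) in this crop and high on the front, and it is clear of the pot and tube. Now I'll push forward slowly.

>>> servo_tool(xyz=[[2.6, 0, 1.4], [2.6, 0, 1.4], [2.6, 0, 1.4], [2.6, 0, 1.4], [2.6, 0, 1.4], [2.6, 0, 1.4], [2.6, 0, 1.4], [2.6, 0, 1.4]], angular=[[0, 0, 0], [0, 0, 0], [0, 0, 0], [0, 0, 0], [0, 0, 0], [0, 0, 0], [0, 0, 0], [0, 0, 0]])

```text
clock: 4.73
tcp_pos: [525.7, 33.7, 265.4]
eef_rot: [0.642, 0.725, 0.166, -0.184]
ft_force: [-0.3, -0.2, 1.1]
opening: 0.997
```

>>> servo_tool(xyz=[[1.75, 0, 1], [1.75, 0, 1], [1.75, 0, 1], [1.75, 0, 1], [1.75, 0, 1], [1.75, 0, 1], [1.75, 0, 1], [1.75, 0, 1]], angular=[[0, 0, 0], [0, 0, 0], [0, 0, 0], [0, 0, 0], [0, 0, 0], [0, 0, 0], [0, 0, 0], [0, 0, 0]])

```text
clock: 5.4
tcp_pos: [523.8, 49.5, 264.9]
eef_rot: [0.642, 0.725, 0.166, -0.184]
ft_force: [0.2, -0.3, 0.5]
opening: 1.002
```

>>> servo_tool(xyz=[[1.75, 0, 1], [1.75, 0, 1], [1.75, 0, 1], [1.75, 0, 1], [1.75, 0, 1], [1.75, 0, 1]], angular=[[0, 0, 0], [0, 0, 0], [0, 0, 0], [0, 0, 0], [0, 0, 0], [0, 0, 0]])

```text
clock: 5.9
tcp_pos: [522.4, 61.6, 264.7]
eef_rot: [0.642, 0.725, 0.166, -0.184]
ft_force: [-0.1, -0.6, 0.1]
opening: 1.001
```

```bash
python3 - <<'E'
from h import *
print(plan((-60,18,262),.5,5))
E
```

```text
now easel [-67.   18.6 264.7] F [-0.1 -0.6  0.1]
(array([1. , 0.1, 1.1]), array([0.0004, 0.    , 0.0009]))
```

>>> servo_tool(xyz=[[1.75, 0, 1], [1.75, 0, 1], [1.75, 0, 1], [1.75, 0, 1], [1.75, 0, 1], [1.75, 0, 1], [1.75, 0, 1], [1.75, 0, 1]], angular=[[0, 0, 0], [0, 0, 0], [0, 0, 0], [0, 0, 0], [0, 0, 0], [0, 0, 0], [0, 0, 0], [0, 0, 0]])

```text
clock: 6.57
tcp_pos: [520.4, 77.6, 264.4]
eef_rot: [0.642, 0.725, 0.166, -0.184]
ft_force: [0.1, -0.0, 1.0]
opening: 0.999
```

```bash
python3 - <<'E'
from h import *
from bench import env
import cv2
print(plan((-60,18,262),.5,5))
c=env.capture("side"); cv2.imwrite("pics/s3.png",cv2.resize(c["pixels"][130:400,100:460,::-1],None,fx=2,fy=2))
E
```

```text
now easel [-50.9  18.6 264.4] F [ 0.1 -0.   1. ]
(array([-1.8,  0.1, -0.5]), array([0.0004, 0.    , 0.0009]))
```

View pics/s3.png

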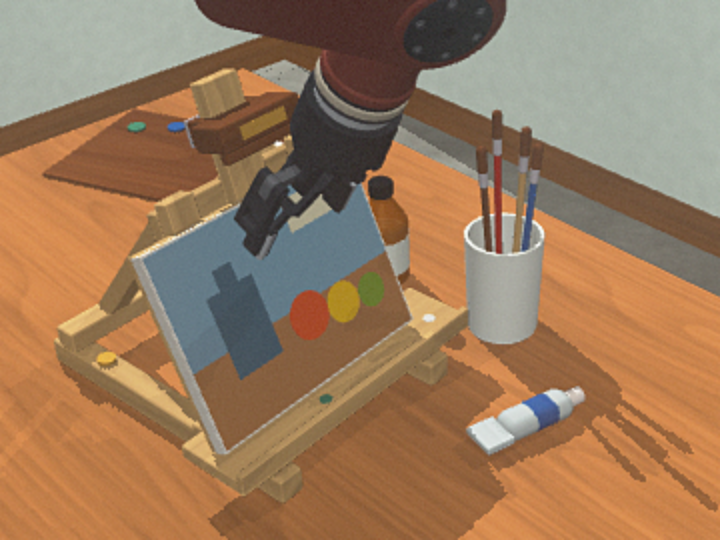

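The canvas now leans on the mast and its foot is still out on the ledge; the bystanders are untouched. I'll retreat and go low.

>>> servo_tool(xyz=[[-12.4, 0, -6.8], [-12.4, 0, -6.8], [-12.4, 0, -6.8], [-12.4, 0, -6.8], [-12.4, 0, -6.8], [-12.4, 0, -6.8]], angular=[[0, 0, 0], [0, 0, 0], [0, 0, 0], [0, 0, 0], [0, 0, 0], [0, 0, 0]])

```text
clock: 7.12
tcp_pos: [530.8, -8.7, 264.5]
eef_rot: [0.643, 0.725, 0.166, -0.184]
ft_force: [1.2, -0.2, -0.3]
opening: 0.999
```

>>> servo_tool(xyz=[[-8, 0, 14.7], [-8, 0, 14.7], [-8, 0, 14.7], [-8, 0, 14.7], [-8, 0, 14.7], [-8, 0, 14.7], [-8, 0, 14.7], [-8, 0, 14.7], [0, 0, 0]], angular=[[0, 0, 0], [0, 0, 0], [0, 0, 0], [0, 0, 0], [0, 0, 0], [0, 0, 0], [0, 0, 0], [0, 0, 0], [0, 0, 0]])

```text
clock: 7.87
tcp_pos: [529.0, -7.0, 127.3]
eef_rot: [0.643, 0.724, 0.164, -0.187]
ft_force: [-0.8, 0.6, -0.1]
opening: 1.003
```

```bash
python3 - <<'E'
from h import *
from bench import env
import cv2
print(plan((-90,18,130),.5,8))
c=env.capture("side"); cv2.imwrite("pics/s4.png",cv2.resize(c["pixels"][130:400,100:460,::-1],None,fx=2,fy=2))
E
```

```text
now easel [-135.9   20.   127.3] F [-0.8  0.6 -0.1]
(array([5.2, 0.3, 2.5]), array([-0.0004, -0.0003,  0.0001]))
```

View pics/s4.png

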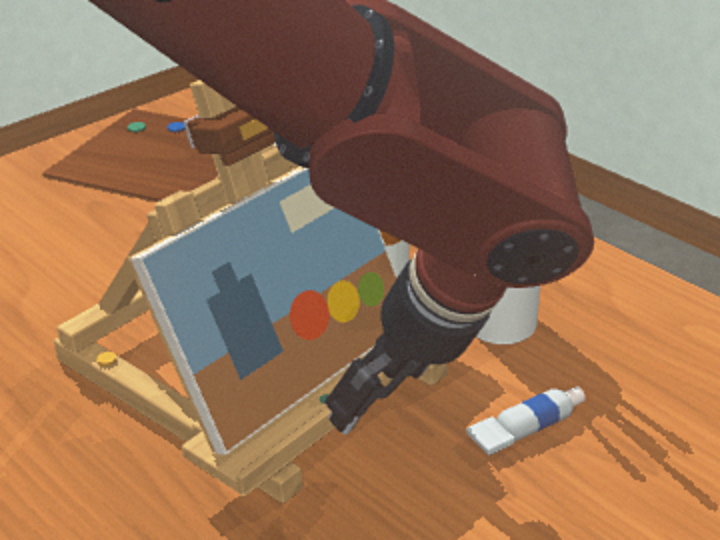

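```bash
python3 - <<'E'
from h import *
o=orient(.5).as_matrix(); p=W(EZ,(-135.9,20,127.3))
for d in(60,66,73):
  for y in (-50,-43):
    for x in (-11,11):
      q=p+o@np.array([x,y,d]); print(d,y,x,((proj(Ks,q)-[100,130])*2).round(),easel(q))
E
```

```text
60 -50 -11 [344. 437.] [-116.8   70.    69.4]
60 -50 11 [327. 418.] [-97.5  70.   79.9]
60 -43 -11 [350. 432.] [-116.8   63.    69.4]
60 -43 11 [332. 413.] [-97.5  63.   79.9]
66 -50 -11 [342. 440.] [-113.9   70.    64.1]
66 -50 11 [324. 421.] [-94.6  70.   74.7]
66 -43 -11 [348. 436.] [-113.9   63.    64.1]
66 -43 11 [330. 417.] [-94.6  63.   74.7]
73 -50 -11 [340. 444.] [-110.6   70.    58. ]
73 -50 11 [322. 425.] [-91.2  70.   68.5]
73 -43 -11 [345. 440.] [-110.6   63.    58. ]
73 -43 11 [328. 421.] [-91.2  63.   68.5]
```

>>> servo_tool(xyz=[[-2.4, 0, 4.4], [6.1, 0, 3.3], [6.1, 0, 3.3], [6.1, 0, 3.3], [6.1, 0, 3.3], [6.1, 0, 3.3], [6.1, 0, 3.3], [6.1, 0, 3.3], [0, 0, 0]], angular=[[0, 0, 0], [0, 0, 0], [0, 0, 0], [0, 0, 0], [0, 0, 0], [0, 0, 0], [0, 0, 0], [0, 0, 0], [0, 0, 0]])

```text
clock: 8.67
tcp_pos: [524.7, 43.1, 125.9]
eef_rot: [0.642, 0.726, 0.165, -0.184]
ft_force: [-0.3, -0.2, -0.2]
opening: 0.999
```

>>> servo_tool(xyz=[[1.75, 0, 1], [1.75, 0, 1], [1.75, 0, 1], [1.75, 0, 1], [1.75, 0, 1], [1.75, 0, 1], [1.75, 0, 1], [1.75, 0, 1]], angular=[[0, 0, 0], [0, 0, 0], [0, 0, 0], [0, 0, 0], [0, 0, 0], [0, 0, 0], [0, 0, 0], [0, 0, 0]])

```text
clock: 9.33
tcp_pos: [523.7, 57.2, 125.4]
eef_rot: [0.643, 0.725, 0.165, -0.183]
ft_force: [0.5, -3.1, -0.1]
opening: 0.998
```

```bash
python3 - <<'E'
from h import *
print(plan((-52,18,124),.5,8))
E
```

```text
now easel [-71.5  17.8 125.4] F [ 0.5 -3.1 -0.1]
(array([ 2.1, -0. ,  1.3]), array([0.0003, 0.0002, 0.0005]))
```

>>> servo_tool(xyz=[[1.75, 0, 1], [1.75, 0, 1], [1.75, 0, 1], [1.75, 0, 1], [1.75, 0, 1], [1.75, 0, 1], [1.75, 0, 1]], angular=[[0, 0, 0], [0, 0, 0], [0, 0, 0], [0, 0, 0], [0, 0, 0], [0, 0, 0], [0, 0, 0]])

```text
clock: 9.92
tcp_pos: [521.6, 71.8, 125.2]
eef_rot: [0.642, 0.725, 0.165, -0.184]
ft_force: [0.2, -1.3, -0.5]
opening: 1.001
```

>>> servo_tool(xyz=[[0.9, 0, 0.5], [0.9, 0, 0.5], [0.9, 0, 0.5]], angular=[[0, 0, 0], [0, 0, 0], [0, 0, 0]])

```text
clock: 10.17
tcp_pos: [521.2, 74.8, 125.2]
eef_rot: [0.642, 0.725, 0.165, -0.184]
ft_force: [-0.1, -3.0, -0.8]
opening: 1.003
```

>>> servo_tool(xyz=[[0.9, 0, 0.5], [0.9, 0, 0.5]], angular=[[0, 0, 0], [0, 0, 0]])

```text
clock: 10.33
tcp_pos: [521.0, 76.8, 125.2]
eef_rot: [0.642, 0.725, 0.165, -0.184]
ft_force: [0.7, -2.3, 0.5]
opening: 1.001
```

>>> servo_tool(xyz=[[0.9, 0, 0.5], [0.9, 0, 0.5]], angular=[[0, 0, 0], [0, 0, 0]])

```text
clock: 10.5
tcp_pos: [520.8, 78.9, 125.2]
eef_rot: [0.642, 0.725, 0.166, -0.184]
ft_force: [-0.1, -2.0, -0.8]
opening: 0.995
```

>>> servo_tool(xyz=[[0.9, 0, 0.5], [0.9, 0, 0.5]], angular=[[0, 0, 0], [0, 0, 0]])

```text
clock: 10.67
tcp_pos: [520.7, 80.2, 125.2]
eef_rot: [0.643, 0.725, 0.165, -0.183]
ft_force: [-1.6, -8.1, 1.6]
opening: 1.001
```

>>> servo_tool(xyz=[[0.9, 0, 0.5], [0.9, 0, 0.5]], angular=[[0, 0, 0], [0, 0, 0]])

```text
clock: 10.83
tcp_pos: [520.7, 80.6, 125.2]
eef_rot: [0.643, 0.726, 0.164, -0.182]
ft_force: [-4.0, -15.9, 3.5]
opening: 1.0
```

>>> servo_tool(xyz=[[0, 0, 0], [0, 0, 0], [0, 0, 0], [-4, 0, -2.3], [-12.4, 0, -6.8], [-12.4, 0, -6.8], [-12.4, 0, -6.8], [-12.4, 0, -6.8], [-12.4, 0, -6.8], [-12.4, 0, -6.8]], angular=[[0, 0, 0], [0, 0, 0], [0, 0, 0], [0, 0, 0], [0, 0, 0], [0, 0, 0], [0, 0, 0], [0, 0, 0], [0, 0, 0], [0, 0, 0]])

```text
clock: 11.67
tcp_pos: [531.2, -7.4, 125.4]
eef_rot: [0.643, 0.725, 0.166, -0.184]
ft_force: [0.5, 0.1, -0.5]
opening: 1.001
```

>>> servo_tool(xyz=[[12, 0, -22], [12, 0, -22], [12, 0, -22], [12, 0, -22], [12, 0, -22], [12, 0, -22], [12, 0, -22], [12, 0, -22], [12, 0, -22], [12, 0, -22], [12, 0, -22], [0, 0, 0]], angular=[[0, 0, 0], [0, 0, 0], [0, 0, 0], [0, 0, 0], [0, 0, 0], [0, 0, 0], [0, 0, 0], [0, 0, 0], [0, 0, 0], [0, 0, 0], [0, 0, 0], [0, 0, 0]], grip=1)

```text
clock: 12.67
tcp_pos: [531.9, -7.4, 407.6]
eef_rot: [0.642, 0.726, 0.168, -0.179]
ft_force: [2.0, 0.4, -0.0]
opening: -0.002
```

```bash
python3 - <<'E'
from h import *
from bench import env
import cv2
print(plan((0,0,400),.0,8))
c=env.capture("side"); a=cv2.resize(c["pixels"][160:385,120:345,::-1],None,fx=2.2,fy=2.2)
c=env.capture("top"); cv2.imwrite("pics/top5.png",c["pixels"][:,:,::-1]);b=cv2.resize(c["pixels"][205:385,220:340,::-1],(330,495))
cv2.imwrite("pics/s5.png",np.hstack([a[:495],b]) )
E
```

```text
now easel [-136.6   17.1  407.6] F [ 2.   0.4 -0. ]
(array([16.3,  2.2,  5.7]), array([ 0.0016, -0.0621,  0.0007]))
```

View pics/s5.png

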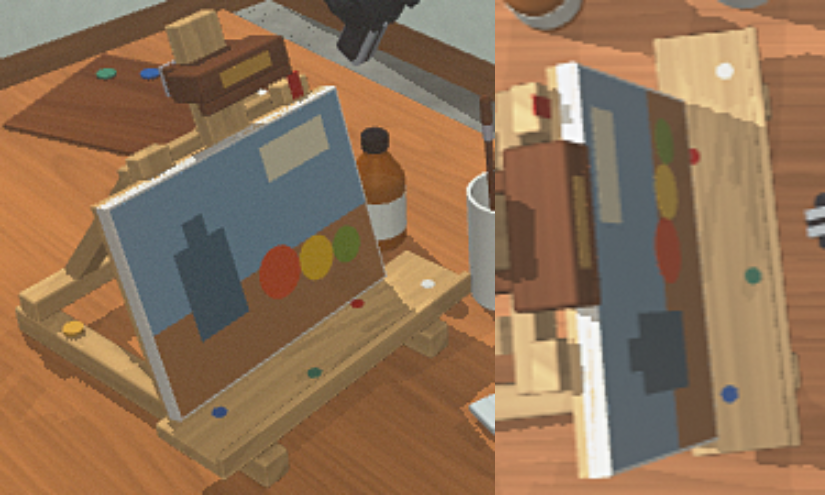

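```bash
python3 - <<'E'
from h import *
T=lambda X,Y:(Kt,np.array((220+(X-495)/2.75,205+Y/2.75))); S=lambda X,Y:(Ks,np.array((120+X/2.2,160+Y/2.2)))
m=[(T(686,100),-120,0),(T(716,437),120,0),(T(580,66),-120,180),(T(608,478),120,180),(S(333,88),-120,180),(S(110,208),120,180),(S(180,420),120,0),(S(384,275),-120,0)]
def P(q,y,z): # foot x offset, y offset, yaw, lean ; pivot lower back edge
    b,yo,g,l=q; n,s=20,z
    X=np.array([s*np.sin(l)-n*np.cos(l),y,s*np.cos(l)+n*np.sin(l)+50]); c,k=np.cos(g),np.sin(g)
    return W(EZ,(b+c*X[0]-k*X[1],yo+k*X[0]+c*X[1],X[2]))
def res(q): return np.concatenate([proj(a[0],P(q,y,z))-a[1] for a,y,z in m])
print(np.round(res([0,18,0,.28]).reshape(-1,2),1).tolist())
f=least_squares(res,[0,18,0,.28],x_scale=[10,10,.1,.1]); print(f.x.round(3),np.round(f.fun.reshape(-1,2),1).tolist())
E
```

```text
[[-0.7, -0.8], [1.2, -0.2], [-1.6, -2.2], [1.7, -1.8], [0.9, -0.8], [-1.6, 0.7], [0.4, 0.9], [1.0, 0.6]]
[ 9.2600e-01  1.9048e+01 -6.0000e-03  2.7400e-01] [[-0.7, -0.2], [0.4, 0.5], [-1.0, -1.8], [1.3, -1.1], [0.9, -0.6], [-2.3, 0.7], [-0.8, 0.9], [0.5, 0.9]]
```

The canvas fits home to within 1 mm, yaw -0.006 and lean 0.274, which is inside the measurement error. On to the holder.

```bash
cat >> h.py <<'E'
def tcp_for(s,n=28,y=0,t=.2):
    C=sl(n,y,s); tx=np.array([np.cos(t),0,np.sin(t)]); tz=np.array([np.sin(t),0,-np.cos(t)]); return C+11*tx-73*tz
E
python3 - <<'E'
from h import *
print(tcp_for(300).round(1),plan(tcp_for(300),.2,10))
E
```

```text
now easel [-136.2   18.5  402.3] F [-0.3 -0.1  0. ]
[ 52.3   0.  419.8] (array([18.3,  1.9,  5.1]), array([ 0.0005, -0.0298,  0.0004]))
```

>>> servo_tool(xyz=[[18.3, 1.9, 5.1], [18.3, 1.9, 5.1], [18.3, 1.9, 5.1], [18.3, 1.9, 5.1], [18.3, 1.9, 5.1], [18.3, 1.9, 5.1], [18.3, 1.9, 5.1], [18.3, 1.9, 5.1], [18.3, 1.9, 5.1], [18.3, 1.9, 5.1], [0, 0, 0]], angular=[[0, -0.03, 0], [0, -0.03, 0], [0, -0.03, 0], [0, -0.03, 0], [0, -0.03, 0], [0, -0.03, 0], [0, -0.03, 0], [0, -0.03, 0], [0, -0.03, 0], [0, -0.03, 0], [0, 0, 0]])

```text
clock: 13.68
tcp_pos: [525.2, 185.8, 416.5]
eef_rot: [0.659, 0.746, 0.066, -0.075]
ft_force: [-0.7, -0.3, -0.4]
opening: 0.002
```

```bash
python3 - <<'E'
from h import *
from bench import env
import cv2
print(tcp_for(257).round(1),plan(tcp_for(257),.2,8))
print("then per mm down slope",(orient(.2).inv().apply(W((0,0,EZ[2]),(-np.sin(L),0,-np.cos(L))))).round(3))
a=[cv2.resize(env.capture(n)["pixels"][b:b+130,x:x+170,::-1],None,fx=2.3,fy=2.3) for n,b,x in(("side",100,150),("top",220,180))]
cv2.imwrite("pics/s6.png",np.hstack(a))
E
```

```text
now easel [ 56.1   1.3 416.5] F [-0.7 -0.3 -0.4]
[ 40.4   0.  378.5] (array([-2.9,  0.1,  4.3]), array([-0.0002, -0.0001,  0.0008]))
then per mm down slope [-0.462 -0.     0.887]
```

View pics/s6.png

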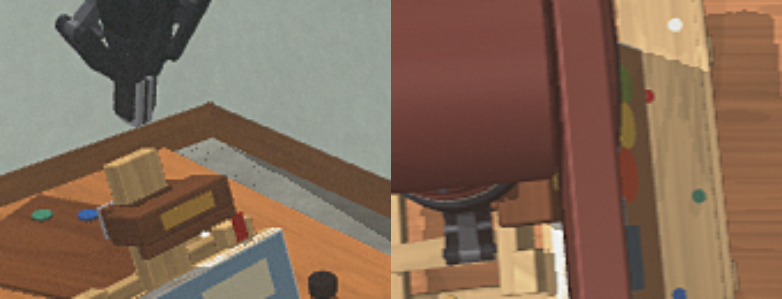

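```bash
python3 - <<'E'
from h import *
from bench import env
s=env.read_state(); r=R.from_quat(s['eef_rot']).as_matrix(); p=s['tcp_pos']
for d in(0,60,73): 
  for x in(-11,11):
    q=p+r@np.array([x,0,d]); print(d,x,q.round(0),easel(q),"side crop",((proj(Ks,q)-[150,100])*2.3).round(),"top crop",((proj(Kt,q)-[180,220])*2.3+[391,0]).round())
print(r.round(3))
for y in(-20,20): print("mast top",((proj(Ks,W(EZ,sl(0,y,275)))-[150,100])*2.3).round())
for y in(-45,45): print("holder top front",((proj(Ks,W(EZ,sl(40,y,247.3)))-[150,100])*2.3).round(),((proj(Kt,W(EZ,sl(40,y,247.3)))-[180,220])*2.3+[391,0]).round())
E
```

```text
0 -11 [527. 173. 414.] [ 42.7   1.  414.4] side crop [152.  35.] top crop [485. 140.]
0 11 [524. 194. 419.] [ 64.3   1.1 418.8] side crop [130.  23.] top crop [443. 144.]
60 -11 [526. 184. 356.] [ 54.6   1.1 355.6] side crop [149. 112.] top crop [488. 150.]
60 11 [523. 206. 360.] [ 76.1   1.2 360. ] side crop [127.  99.] top crop [450. 154.]
73 -11 [525. 187. 343.] [ 57.1   1.1 342.9] side crop [148. 128.] top crop [489. 152.]
73 11 [523. 208. 347.] [ 78.7   1.2 347.2] side crop [127. 115.] top crop [451. 156.]
[[-0.119  0.993 -0.024]
 [ 0.973  0.122  0.197]
 [ 0.198  0.    -0.98 ]]
mast top [155. 148.]
mast top [115. 166.]
holder top front [225. 172.] [541.  81.]
holder top front [134. 216.] [553. 222.]
```

The shut fingertips project to about (137,122) in the side crop, matching the picture; the top view is occluded by the arm. I'll shift the contact out to n=31 mm so the fingers clear the mast.

```bash
python3 - <<'E'
from h import *
print(plan(tcp_for(257,31),.2,8))
E
```

```text
now easel [ 53.5   1.1 416.6] F [-0.   0.   0.3]
(array([-2.9,  0.1,  4.2]), array([-0.0001,  0.0001,  0.0006]))
```

>>> servo_tool(xyz=[[-2.9, 0.1, 4.2], [-2.9, 0.1, 4.2], [-2.9, 0.1, 4.2], [-2.9, 0.1, 4.2], [-2.9, 0.1, 4.2], [-2.9, 0.1, 4.2], [-2.9, 0.1, 4.2], [-2.9, 0.1, 4.2], [0, 0, 0]], angular=[[0, 0, 0], [0, 0, 0], [0, 0, 0], [0, 0, 0], [0, 0, 0], [0, 0, 0], [0, 0, 0], [0, 0, 0], [0, 0, 0]])

```text
clock: 14.53
tcp_pos: [528.7, 166.8, 379.7]
eef_rot: [0.66, 0.744, 0.067, -0.074]
ft_force: [-0.3, 0.3, 0.1]
opening: 0.001
```

>>> servo_tool(xyz=[[-0.9, 0, 1.8], [-0.9, 0, 1.8], [-0.9, 0, 1.8], [-0.9, 0, 1.8], [-0.9, 0, 1.8], [-0.9, 0, 1.8], [-0.9, 0, 1.8], [-0.9, 0, 1.8], [-0.9, 0, 1.8], [-0.9, 0, 1.8]], angular=[[0, 0, 0], [0, 0, 0], [0, 0, 0], [0, 0, 0], [0, 0, 0], [0, 0, 0], [0, 0, 0], [0, 0, 0], [0, 0, 0], [0, 0, 0]])

```text
clock: 15.37
tcp_pos: [529.9, 162.2, 362.4]
eef_rot: [0.66, 0.745, 0.068, -0.073]
ft_force: [-1.6, 1.2, 3.1]
opening: -0.001
```

```bash
cat >> h.py <<'E'
def corner():
    from bench import env
    s=env.read_state(); r=R.from_quat(s['eef_rot']).as_matrix(); e=easel(s['tcp_pos']+r@np.array([-11,0,73])); x,z=e[0],e[2]-50
    print("corner s",round(x*np.sin(L)+z*np.cos(L),1),"n",round(z*np.sin(L)-x*np.cos(L),1),"y",e[1],"F",s['ft_force'].round(1))
E
python3 -c "from h import *;corner()"
```

```text
corner s 239.3 n 31.6 y -1.0 F [-1.6  1.2  3.1]
```

>>> servo_tool(xyz=[[-0.9, 0, 1.8], [-0.9, 0, 1.8], [-0.9, 0, 1.8], [-0.9, 0, 1.8], [-0.9, 0, 1.8], [-0.9, 0, 1.8], [-0.9, 0, 1.8], [-0.9, 0, 1.8], [-0.9, 0, 1.8], [-0.9, 0, 1.8], [-0.9, 0, 1.8], [-0.9, 0, 1.8]], angular=[[0, 0, 0], [0, 0, 0], [0, 0, 0], [0, 0, 0], [0, 0, 0], [0, 0, 0], [0, 0, 0], [0, 0, 0], [0, 0, 0], [0, 0, 0], [0, 0, 0], [0, 0, 0]])

```text
clock: 16.37
tcp_pos: [530.8, 155.7, 338.3]
eef_rot: [0.66, 0.745, 0.068, -0.073]
ft_force: [-1.4, -1.5, 3.5]
opening: 0.003
```

>>> servo_tool(xyz=[[-0.45, 0, 0.9], [-0.45, 0, 0.9], [-0.45, 0, 0.9], [-0.45, 0, 0.9], [-0.45, 0, 0.9], [-0.45, 0, 0.9]], angular=[[0, 0, 0], [0, 0, 0], [0, 0, 0], [0, 0, 0], [0, 0, 0], [0, 0, 0]])

```text
clock: 16.87
tcp_pos: [530.9, 154.2, 332.6]
eef_rot: [0.66, 0.745, 0.068, -0.073]
ft_force: [-1.7, -1.6, 3.0]
opening: 0.004
```

```bash
python3 -c "from h import *;corner()"
```

```text
corner s 208.4 n 31.0 y -1.1 F [-1.7 -1.6  3. ]
```

>>> servo_tool(xyz=[[-0.45, 0, 0.9], [-0.45, 0, 0.9]], angular=[[0, 0, 0], [0, 0, 0]])

```text
clock: 17.03
tcp_pos: [531.0, 153.7, 330.7]
eef_rot: [0.66, 0.745, 0.068, -0.073]
ft_force: [-0.6, -0.7, 2.6]
opening: 0.003
```

>>> servo_tool(xyz=[[-0.45, 0, 0.9], [-0.45, 0, 0.9]], angular=[[0, 0, 0], [0, 0, 0]])

```text
clock: 17.2
tcp_pos: [531.1, 153.2, 328.7]
eef_rot: [0.66, 0.745, 0.068, -0.073]
ft_force: [-0.0, -1.5, 2.9]
opening: 0.001
```

```bash
python3 -c "from h import *;corner()"
```

```text
corner s 204.4 n 31.0 y -1.1 F [-0.  -1.5  2.9]
```

Nominally at the seat, but the force hasn't risen yet. I'll go on in 1 mm steps until it does.

>>> servo_tool(xyz=[[-0.45, 0, 0.9]], angular=[[0, 0, 0]])

```text
clock: 17.28
tcp_pos: [531.1, 152.9, 327.7]
eef_rot: [0.66, 0.745, 0.068, -0.073]
ft_force: [-0.1, -0.8, 2.9]
opening: -0.001
```

>>> servo_tool(xyz=[[-0.45, 0, 0.9]], angular=[[0, 0, 0]])

```text
clock: 17.37
tcp_pos: [531.1, 152.7, 326.8]
eef_rot: [0.66, 0.745, 0.068, -0.073]
ft_force: [-1.5, -1.4, 4.1]
opening: -0.001
```

>>> servo_tool(xyz=[[-0.2, 0, 0.5]], angular=[[0, 0, 0]])

```text
clock: 17.45
tcp_pos: [531.2, 152.6, 326.5]
eef_rot: [0.66, 0.745, 0.068, -0.073]
ft_force: [-1.2, -0.9, 5.7]
opening: 0.001
```

>>> servo_tool(xyz=[[-0.3, 0, 0.6]], angular=[[0, 0, 0]])

```text
clock: 17.53
tcp_pos: [531.2, 152.5, 326.4]
eef_rot: [0.66, 0.745, 0.068, -0.073]
ft_force: [-2.6, -2.3, 8.2]
opening: -0.0
```

>>> servo_tool(xyz=[[-0.3, 0, 0.6]], angular=[[0, 0, 0]])

```text
clock: 17.62
tcp_pos: [531.2, 152.5, 326.3]
eef_rot: [0.66, 0.745, 0.068, -0.074]
ft_force: [-2.4, -2.1, 10.9]
opening: -0.002
```

It's seated: the force climbs with no further travel. Retreat up the slope, then clear.

>>> servo_tool(xyz=[[1.2, 0, -2.3], [4.6, 0, -8.9], [6, 0, -12], [6, 0, -12], [6, 0, -12], [6, 0, -12], [6, 0, -12], [6, 0, -12], [6, 0, -12], [0, 0, -15], [0, 0, -15], [0, 0, -15]], angular=[[0, 0, 0], [0, 0, 0], [0, 0, 0], [0, 0, 0], [0, 0, 0], [0, 0, 0], [0, 0, 0], [0, 0, 0], [0, 0, 0], [0, 0, 0], [0, 0, 0], [0, 0, 0]])

```text
clock: 18.62
tcp_pos: [528.1, 171.3, 473.4]
eef_rot: [0.66, 0.745, 0.068, -0.073]
ft_force: [0.3, 0.2, 0.2]
opening: -0.002
```

>>> servo_tool(xyz=[[-28, 0, -6], [-28, 0, -6], [-28, 0, -6], [-28, 0, -6], [-28, 0, -6], [-28, 0, -6], [-28, 0, -6], [-28, 0, -6], [-28, 0, -6], [-28, 0, -6], [0, 0, 0], [0, 0, 0]], angular=[[0, 0, 0], [0, 0, 0], [0, 0, 0], [0, 0, 0], [0, 0, 0], [0, 0, 0], [0, 0, 0], [0, 0, 0], [0, 0, 0], [0, 0, 0], [0, 0, 0], [0, 0, 0]])

```text
clock: 19.62
tcp_pos: [562.7, -114.5, 475.3]
eef_rot: [0.661, 0.744, 0.068, -0.074]
ft_force: [-0.8, 0.4, -0.2]
opening: -0.002
```

```bash
python3 - <<'E'
from h import *
from bench import env
import cv2
print(env.read_state()['tcp_pos'],env.read_state()['ft_force'])
a=cv2.resize(env.capture("side")["pixels"][160:385,120:345,::-1],None,fx=2.2,fy=2.2)
b=cv2.resize(env.capture("top")["pixels"][205:385,220:340,::-1],(330,495))
cv2.imwrite("pics/s7.png",np.hstack([a[:495],b])[:, :800])
E
```

```text
[ 562.71565331 -114.46593773  475.27980347] [-0.76563137  0.43340835 -0.18321522]
```

View pics/s7.png

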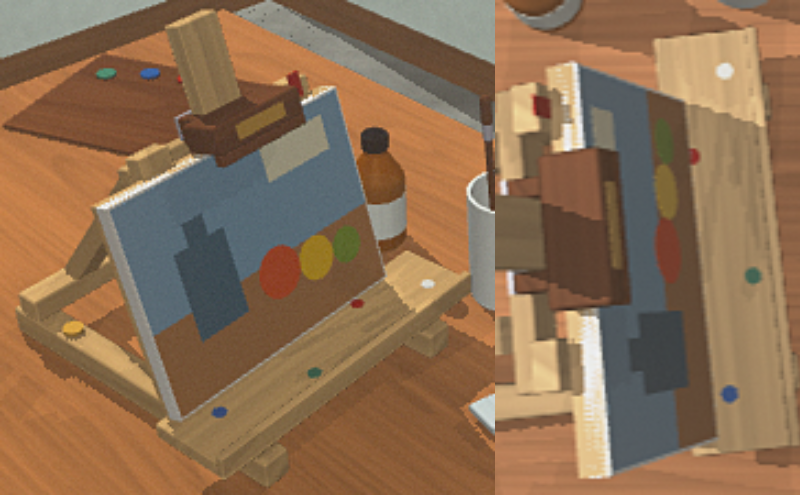

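```bash
python3 -c "
from bench import env
print(env.sign_off())"
```

```text
the job is handed in; nothing more can be done
None
```

The canvas is home against the uprights, the top holder is pushed down onto its top edge, and the job was handed in at about 19.7 s with the arm clear.

- **Canvas:** I tipped it back with both open fingertips high on the front. I then slid its foot home with about 3 N low on the front, until the force rose to about 16 N at the uprights. A fit to the camera corners afterwards put the foot within about 1 mm of home, turned by 0.006 rad and leaning 0.274 rad (0.28 wanted). All of that is inside the measurement error. It sits about 19 mm to one side of the easel's centre, as it did at the start.
- **Holder:** I pushed it down with the shut fingertips at about 4 N, until the force climbed to about 11 N with no further travel. It stopped about 2 mm past where my camera estimate put the seat, which is within calibration error.
- **Last pictures:** They show the holder's lip in front of the canvas's top edge and the canvas corners unchanged from the earlier check. The parts of the bottle, pot and tube in view look unmoved. I judged this last view by eye and did not re-fit it. The wrist force read near zero.

No check failed. The one blind spot was the top camera, which the arm blocked during the holder approach, so I relied on the side view and the force there.

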